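# Pack the juicer's feed chute with the pusher

## Task

Get the slow juicer ready to run: stand the loose carrot piece from the board in the feed chute, on top of the piece that already hangs on the splash guard inside. Then take the pusher and press both pieces down through the guard until they bottom out firmly in the chute, and leave the pusher standing in the chute on top of them. Push with the pusher, not with the fingers, and leave the lemon and the garlic where they lie.

Things in the scene. Friction and masses are not known exactly. Their poses are not given: they have to be found in the camera images.
- juicer: Slow juicer with a white motor block and an upright clear feed chute; it is heavy and does not move. Origin on the worktop, right under the chute's axis. Its +x axis points from the chute to the motor block (170 x 120 mm, top 115 mm above the worktop, beginning 65 mm from the chute's axis); the smoke-coloured auger barrel runs along x under the chute and ends 92 mm on the -x side. The chute is the only tall part.
- chute_mouth (a point): Centre of the chute's open mouth, 184 mm above the worktop, z up. The mouth is a funnel, 62 mm wide inside at the top, narrowing over 10 mm to the round bore of 40 mm (outside: rim 69 mm, tube 47 mm).
- chute_floor (a point): Centre of the chute's flat, rigid floor (just above the auger), 80 mm above the worktop, 104 mm below the mouth, z up. A splash guard of six sprung grey flaps stands across the bore 37 mm above the floor: it carries the pieces' and the pusher's weight, gives way only under a push that rises to about 15 N, and then rubs with 2 to 6 N while the pieces slide through.
- carrot_low: Orange carrot piece, an upright round slug 31 mm in diameter and 30 mm high; origin in its centre, z along its axis. It starts inside the chute, standing on the splash guard. Bottomed out, its centre is 15 mm above the chute floor.
- carrot_top: The loose carrot piece, of the same size (31 mm diameter, 30 mm high, 30 g), standing on its cut end on the chopping board; origin in its centre, z along its axis. Dropped into the chute it comes to rest on the other piece, its top some 7 mm below the mouth. With both pieces bottomed out, its centre is 45 mm and its top 60 mm above the chute floor, 44 mm below the mouth.
- pusher: Dark grey plastic pusher, 120 mm long, about 120 g, standing upright on the chopping board. From the foot up: a round rod 35 mm in diameter and 75 mm long, a flange 54 mm in diameter from 75 to 80 mm, and a round grip 28 mm in diameter from 80 to 118 mm. Origin in the centre of its foot, z along its axis towards the grip. It is round, so its yaw does not matter.
- pusher_foot (a point): Centre of the pusher's flat foot (the same point as the pusher's origin).
- board: Wooden chopping board, 300 x 200 x 22 mm, lying fixed on the worktop; origin in the centre of its underside, long side along its y axis. The loose carrot piece and the pusher stand on its top, 22 mm above the worktop.
- garlic: White head of garlic, 50 mm across and 51 mm high, on the worktop, farther back than the board; origin at its underside. Leave it.
- lemon: Yellow lemon, 83 x 58 x 58 mm, on the worktop, farther back than the board; origin at its underside. Leave it.
Things that resemble listed ones, but are neither listed nor needed, are in the scene too. There is more than one size of the pusher; the job needs the largest.

How it is judged:
By the outcome, as a careful person would: the job done as asked, in the order asked, and still so for the second after the job is handed in, with the robot touching nothing.
It also fails if it takes over 48 s, if anything falls off the work surface, if the arm or the gripper's body presses on something with over 40 N, if the wrist force passes 120 N, or if a joint passes its speed limit or range.

## Robot

A 6-joint arm with a two-finger parallel gripper is mounted at the origin on a cart in front of the work surface, level with it; the furniture and walls round the work are solid. World frame = base frame: x ahead of the robot, y to its left, z up, the work surface at z = 0. Lengths are in m, angles in rad, forces in N, time in s.
With the tool pointing down it reaches from about 0.35 to 0.8 m from the base axis. Payload 7.3 kg.
Tool frame: the origin (TCP) lies between the finger pads; the fingertips stand 25 mm ahead of it and the grasp point (between the pads) lies 6 mm ahead of it (r.tip_extent is the distance from the TCP to the fingertips, in m); z points along the fingers, y is the direction in which the jaws open and shut (so a half turn about z gives the same grasp; the last joint's range is limited). The gripper opens to 85 mm and grips with 20 to 120 N. Pads are 22 mm wide; open, the fingers measure 114 mm over their backs; the gripper's body (76 mm by 85 mm) begins 54 mm behind the grasp point. The pads swing forward as they close: fully open they stand 13 mm farther back than shut.
Start: joints at [1.151, 0.342, 1.524, -0, 1.275, -0.146], TCP at [0.142, 0.505, 0.256] pointing down, gripper open.
Joint ranges: [-2.53, 2.53], [-0.77, 2.02], [0.04, 2.7], [-1, 4.14], [0.28, 2.66], [-3.11, 3.11]. Speed limits (rad/s): [2.57, 2.57, 3.14, 3.14, 3.14, 3.14].

## Interface

Orientations are given as a unit quaternion [x, y, z, w].
In Python, from workcell import r, command_gripper, optics gives the robot as it stands. The module is installed in compiled form; this text tells all that it offers. Calls block until the motion is done:
- r.reach(position, orientation): joint-space move of the TCP to a pose.
- r.move_straight(position, orientation=None, speed=0.15, max_force=None): straight line of the TCP; orientation=None keeps the orientation; speed is the mean speed in m/s. With max_force (N) it stops when the force on the tool has changed by that much, and returns True; else False.
- r.movej(angles): joint-space move.
- command_gripper(opening, force=None): finger opening in m; force is the grip in N (None keeps the last); returns when the fingers have stopped.
- r.hold(seconds).
- r.solve_ik(position, orientation): joint angles nearest the present ones, or None.
- r.read_state(): the state.
- optics.get_image(name): name is "side" or "top"; returns (picture, depth): 400x640x3 uint8, red, green, blue; 400x640 float32, m along the optical axis (not along the pixel's ray), 0 where there is no reading.
- optics.camera_model(name): a dict with "K" (3x3 intrinsics, pixels), "k1" (the pictures are not rectified: a ray, as slopes to the right and down, at radius r is drawn at 1 + k1 r^2 times it, then the intrinsics apply), "R" (3x3) and "t" (3): a world point X has camera coordinates R X + t. Camera axes: x right, y down, z forward; pixel columns grow to the right and rows downward; lengths in m; the calibration is good to about 2 mm. A picture is of the moment at which its call begins. camera_model takes no time and is no camera call.
A pose or a line that the arm cannot do raises r.PlanningError and nothing moves.
- r.finish_job(): hands the job in, once; it reports no verdict.
The state is a dict: "time_s": time; "joint_positions": joint angles; "dq": joint speeds; "tau": joint torques, N m; "eef_pos": TCP position; "eef_rot": TCP orientation; "contact_force": force on the tool from outside, world axes, zero at the start; "torque": the same for the moment, N m; "grip_width": finger opening in m.
Only numpy, scipy, OpenCV 4.12 (cv2) and the standard library are available. Lean on these libraries where they do the work, as an engineer would, in place of code of your own. Each camera call takes 0.05 s, during which the arm holds its last target.

## Working session

There is one attempt and no reset: what is moved stays moved. The work goes in short steps, each a Python script; the robot and the scene stay as the last script left them, time stands still between calls to the robot, and variables do not carry over. Pictures are saved under pics/ and viewed, and the job is handed in when it is done.

```bash
mkdir -p pics; cat > h.py <<'E'
import numpy as np, cv2
from workcell import r, command_gripper, optics
def snap(n,f):
    im,d=optics.get_image(n); cv2.imwrite('pics/'+f+'.png',im[:,:,::-1]); np.savez('pics/'+f+'.npz',im=im,d=d); return im,d
def rays(n,uv):
    c=optics.camera_model(n);K=np.array(c['K']);k=c['k1']
    dist=np.array([k,0,0,0,0.])
    p=cv2.undistortPoints(np.array(uv,float).reshape(-1,1,2),K,dist).reshape(-1,2)
    R=np.array(c['R']);t=np.array(c['t'])
    return -R.T@t,(np.c_[p,np.ones(len(p))])@R
def onplane(n,uv,z):
    o,d=rays(n,uv); return o+d*((z-o[2])/d[:,2:3])
def pts(n,uv,dep):
    o,d=rays(n,uv); return o+d*np.asarray(dep).reshape(-1,1)
def proj(n,X):
    c=optics.camera_model(n);R=np.array(c['R']);t=np.array(c['t'])
    return cv2.projectPoints(np.array(X,float).reshape(-1,3),cv2.Rodrigues(R)[0],t,np.array(c['K']),np.array([c['k1'],0,0,0,0.]))[0].reshape(-1,2)
E
python3 - <<'E'
from h import *
for n in('side','top'):
    snap(n,n+'0'); c=optics.camera_model(n); print(n,c['K'],c['k1'],-np.array(c['R']).T@np.array(c['t']),c['R'])
print(r.read_state())
E
```

```text
side [[368.32584382   0.         323.54929828]
 [  0.         368.32584382 197.8523952 ]
 [  0.           0.           1.        ]] -0.009926550122365652 [ 0.42526529 -0.67847643  0.70242514] [[ 0.97808687 -0.20744652  0.01766402]
 [-0.12633048 -0.65878509 -0.74164871]
 [ 0.16548923  0.72316536 -0.67055587]]
top [[438.45751104   0.         318.07213992]
 [  0.         438.45751104 201.18813714]
 [  0.           0.           1.        ]] -0.0741065758530781 [ 0.42084575 -0.02974585  0.97151224] [[ 7.64204479e-04 -9.99999539e-01 -5.81696665e-04]
 [-9.84887651e-01 -6.51909938e-04 -1.73193217e-01]
 [ 1.73192757e-01  7.05260894e-04 -9.84887695e-01]]
{'time_s': 0.1, 'joint_positions': array([ 1.15099357e+00,  3.42647365e-01,  1.52491412e+00,  1.36615654e-05,
        1.27539304e+00, -1.45965123e-01]), 'dq': array([-6.72223430e-04,  8.14356203e-05, -3.83412544e-03,  1.67408359e-03,
        9.75116299e-05, -6.18719424e-04]), 'tau': array([ 1.57135506e-03, -4.34448051e+01, -2.46487230e+01, -7.72868293e-05,
        4.69808598e-03, -7.74623288e-06]), 'eef_pos': array([0.14180124, 0.50515762, 0.25570095]), 'eef_rot': array([ 1.36493364e-01,  9.90640751e-01, -6.52048386e-04, -1.96340967e-04]), 'contact_force': array([ 0.01280044, -0.54464816,  0.25844713]), 'torque': array([-0.0149515 ,  0.02072058, -0.01233067]), 'grip_width': 0.08547042231961259}
```

View pics/side0.png

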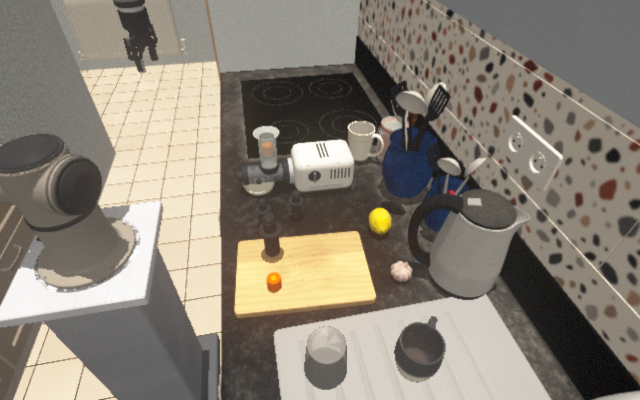

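View pics/top0.png

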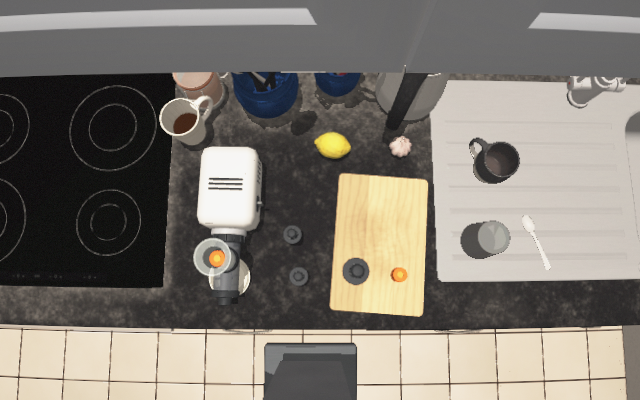

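The side view shows the largest pusher on the board at about (271,240), the carrot at (274,281) and the chute at (267,140). In the top view they are at (355,271), (400,274) and (213,258). Two smaller pushers stand on the worktop. Next I'll zoom in and measure.

```bash
python3 - <<'E'
from h import *
im=np.load('pics/top0.npz'); T=im['im'];D=im['d']
S=np.load('pics/side0.npz'); SI=S['im'];SD=S['d']
a=cv2.resize(T[225:315,180:270],(400,400),interpolation=3);b=cv2.resize(T[235:315,330:420],(400,356),interpolation=3)
c=cv2.resize(SI[110:210,220:320],(400,400),interpolation=3)
w=np.zeros((400,800,3),np.uint8);w[:,:400]=a;w[:356,400:]=b;cv2.imwrite('pics/z1.png',w[:,:,::-1])
c2=cv2.resize(SI[190:310,220:340],(400,400),interpolation=3);cv2.imwrite('pics/z2.png',np.hstack([c,c2])[:,:,::-1])
def orange(I):
    h=cv2.cvtColor(I,cv2.COLOR_RGB2HSV);return cv2.inRange(h,(3,150,120),(18,255,255))
for n,I,Dp in(('top',T,D),('side',SI,SD)):
    k,l,st,ce=cv2.connectedComponentsWithStats(orange(I))
    for i in range(1,k):
        if st[i,4]>20:
            v,u=np.where(l==i); P=pts(n,np.c_[u,v],Dp[v,u])
            print(n,st[i],ce[i],'plane52',onplane(n,[ce[i]],.052)[0],'depth pts med',np.median(P,0),'z max',P[:,2].max())
            if n=='top' or 1:
                t=P[P[:,2]>np.percentile(P[:,2],95)-.004]; print('   top mean',t.mean(0),t.min(0),t.max(0))
# depth heights in top view
v,u=np.mgrid[225:315,180:440]; P=pts('top',np.c_[u.ravel(),v.ravel()],D[v,u].ravel())
for nm,lo,hi,xr,yr in(('rim',.178,.19,None,(180,270)),('grip',.13,.148,None,(330,420)),('flange',.09,.108,None,(330,420))):
    m=(P[:,2]>lo)&(P[:,2]<hi)&(u.ravel()>yr[0])&(u.ravel()<yr[1]); q=P[m]
    if len(q): print(nm,len(q),q.min(0),q.max(0),q.mean(0), (q.min(0)+q.max(0))/2)
E
```

```text
top [209 250  16  17 169] [216.56213018 257.86982249] plane52 [0.46194319 0.18328685 0.052     ] depth pts med [0.45755981 0.16097909 0.14665203] z max 0.17308204454542975
   top mean [0.45781607 0.16148905 0.14765925] [0.44189143 0.14731851 0.14574557] [0.47244887 0.17596005 0.17308204]
top [391 268  16  14 154] [398.54545455 274.50649351] plane52 [ 0.42798992 -0.1963964   0.052     ] depth pts med [ 0.42703231 -0.19559067  0.04993247] z max 0.9715122397712906
   top mean [ 0.42861639 -0.19529431  0.06814975] [ 0.41461323 -0.21244422  0.04900833] [ 0.44144324 -0.02974585  0.97151224]
side [267 272  15  20 218] [273.94954128 282.28440367] plane52 [ 0.42889556 -0.21557651  0.052     ] depth pts med [ 0.42907902 -0.21154249  0.046745  ] z max 0.7024251448874547
   top mean [ 0.42906799 -0.20777931  0.05662496] [ 0.41490528 -0.67847643  0.04786928] [ 0.44334624 -0.18708665  0.70242514]
rim 461 [0.42553907 0.12823013 0.17802406] [0.49200947 0.19652993 0.18687095] [0.45791784 0.16452932 0.18161495] [0.45877427 0.16238003 0.1824475 ]
grip 150 [ 0.4228936  -0.1142418   0.13001919] [ 0.44731905 -0.08952903  0.14317525] [ 0.43480426 -0.10183782  0.13793184] [ 0.43510632 -0.10188542  0.13659722]
flange 379 [ 0.41131472 -0.12772302  0.09402155] [ 0.46026139 -0.07806945  0.10685994] [ 0.43494223 -0.10181548  0.10018039] [ 0.43578805 -0.10289624  0.10044075]
```

View pics/z1.png

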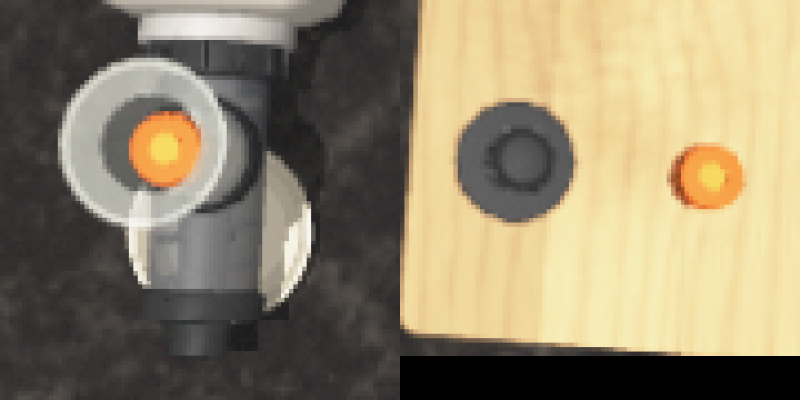

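View pics/z2.png

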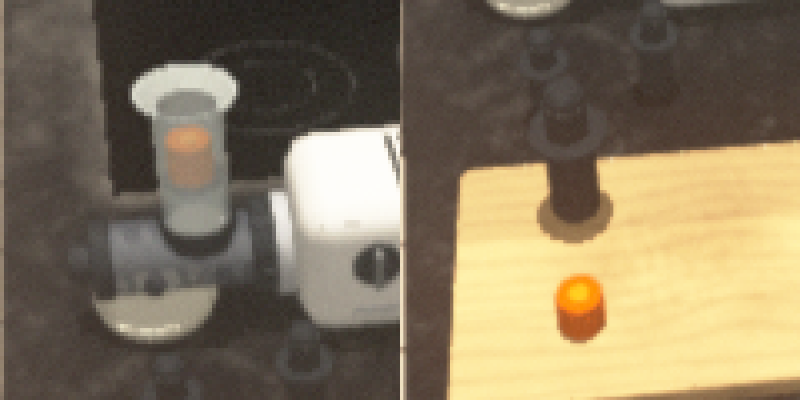

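```bash
python3 - <<'E'
from h import *
a=np.load('pics/top0.npz'); T=a['im'];D=a['d']
S=np.load('pics/side0.npz'); SI=S['im'];SD=S['d']
def zmap(n,D):
    v,u=np.mgrid[0:400,0:640]; P=pts(n,np.c_[u.ravel(),v.ravel()],D.ravel()).reshape(400,640,3); return P
PT=zmap('top',T*0+0 if 0 else D); PS=zmap('side',SD)
def meas(n,P,lo,hi,box,z,tag):
    m=((P[...,2]>lo)&(P[...,2]<hi)).astype(np.uint8); k=np.zeros_like(m);k[box[1]:box[3],box[0]:box[2]]=1; m&=k
    c=max(cv2.findContours(m,0,2)[0],key=cv2.contourArea); h=cv2.convexHull(c).reshape(-1,2)
    (W,e)=(onplane(n,h,z),cv2.fitEllipse(h.astype(np.float32)) if len(h)>5 else None)
    (cx,cy),rad=cv2.minEnclosingCircle(W[:,:2].astype(np.float32))
    A=np.c_[2*W[:,:2],np.ones(len(W))];s=np.linalg.lstsq(A,(W[:,:2]**2).sum(1),rcond=None)[0]
    print(tag,n,'encl',cx,cy,rad,'lsq',s[:2],np.sqrt(s[2]+s[0]**2+s[1]**2),'ellc',onplane(n,[e[0]],z)[0,:2],e[0])
meas('top',PT,.172,.192,(180,225,270,315),.184,'rim')
meas('side',PS,.17,.192,(230,110,300,180),.184,'rim')
meas('top',PT,.13,.15,(330,235,380,315),.14,'grip')
meas('side',PS,.13,.15,(240,190,310,280),.14,'grip')
meas('top',PT,.09,.108,(330,235,380,315),.102,'flange')
meas('side',PS,.093,.108,(240,190,310,290),.102,'flange')
meas('top',PT,.044,.06,(380,255,420,300),.052,'carrot')
meas('side',PS,.046,.06,(260,260,300,300),.052,'carrot')
print('motor/others: max z by region')
print('tip',r.tip_extent)
E
```

```text
rim top encl 0.4586898684501648 0.16163906455039978 0.03442617133259773 lsq [0.45847839 0.16180386] 0.0337436588300044 ellc [0.45821931 0.16169908] (211.63523864746094, 256.6244812011719)
rim side encl 0.4567711055278778 0.153951495885849 0.038174282759428024 lsq [0.45738566 0.15534391] 0.03518716549717095 ellc [0.45737163 0.15485329] (265.5232238769531, 132.9207000732422)
grip top encl 0.43458470702171326 -0.1011679470539093 0.01360227819532156 lsq [ 0.43473947 -0.10151357] 0.012876774209252682 ellc [ 0.43477242 -0.10160627] (356.6046142578125, 270.6022033691406)
grip side encl 0.4339168965816498 -0.11219358444213867 0.016179706901311874 lsq [ 0.4350245  -0.11237704] 0.014854638647093766 ellc [ 0.43470888 -0.11251284] (268.357666015625, 217.9842987060547)
flange top encl 0.4346720576286316 -0.10251248627901077 0.026044629514217377 lsq [ 0.43496414 -0.1025378 ] 0.025463985966539475 ellc [ 0.43490805 -0.10251418] (355.3988342285156, 270.86102294921875)
flange side encl 0.4352712333202362 -0.10844600200653076 0.027844807133078575 lsq [ 0.43493759 -0.10837022] 0.02708342628207597 ellc [ 0.4347398  -0.10879042] (269.6272277832031, 228.8954315185547)
carrot top encl 0.4289245009422302 -0.1980748325586319 0.01551995612680912 lsq [ 0.42908948 -0.19802695] 0.015102592556943883 ellc [ 0.42906956 -0.19807057] (399.3334045410156, 273.9788513183594)
carrot side encl 0.4280819892883301 -0.20418071746826172 0.016367405652999878 lsq [ 0.42837457 -0.20387764] 0.015487812944910778 ellc [ 0.4285372  -0.20409428] (273.1817321777344, 277.8462829589844)
motor/others: max z by region
tip 0.025
```

```bash
python3 - <<'E'
from h import *
q=[0,1,0,0]
cx,cy=.429,-.198
command_gripper(.055,40)
r.reach([cx,cy,.17],q)
r.move_straight([cx,cy,.0645],speed=.15)
command_gripper(.02,40)
s=r.read_state();print(s['grip_width'],s['eef_pos'],s['contact_force'],s['time_s'])
r.move_straight([cx,cy,.30],speed=.2)
r.reach([.458,.1617,.30],q)
s=r.read_state();print(s['grip_width'],s['eef_pos'],s['contact_force'],s['time_s'],s['joint_positions'])
snap('top','t1');snap('side','s1')
E
```

```text
0.02889585531899001 [ 0.42955571 -0.19833702  0.06564219] [-0.09790966  0.24427663  5.98265257] 4.4083
0.028871561950891148 [0.45824617 0.16087265 0.29979962] [ 0.27156173 -0.43465212 -0.58948801] 7.0833 [ 1.79907953e-01  2.37062949e-01  1.54936209e+00 -4.32587078e-04
  1.35552783e+00 -1.38989339e+00]
```

View pics/s1.png

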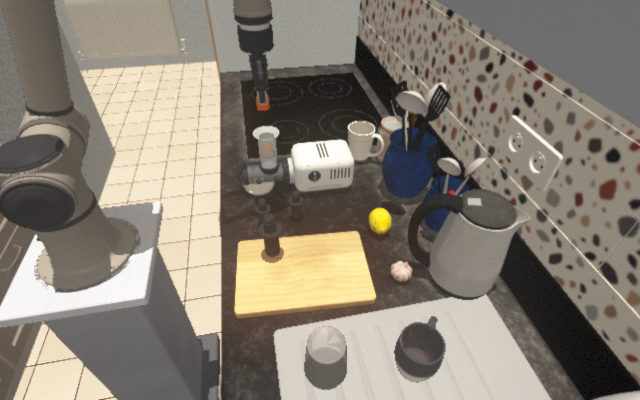

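View pics/t1.png

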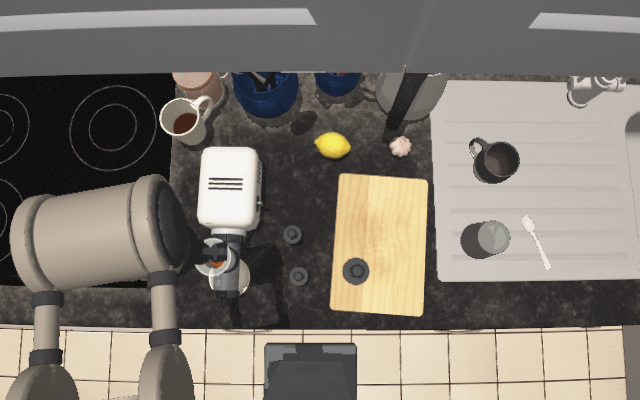

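The carrot is in the jaws, at (262,104) in the side view and (214,262) in the top view. I'll check its position in the hand before lowering it.

```bash
python3 - <<'E'
from h import *
S=np.load('pics/s1.npz');I=S['im'];D=S['d']
cv2.imwrite('pics/z3.png',cv2.resize(I[60:190,220:320],(600,600),interpolation=3)[:,:,::-1])
m=cv2.inRange(cv2.cvtColor(I,cv2.COLOR_RGB2HSV),(3,120,60),(18,255,255));m[115:]=0;m[:,:245]=0;m[:,285:]=0
v,u=np.where(m>0);P=pts('side',np.c_[u,v],D[v,u]);P=P[(P[:,2]<.3)&(P[:,2]>.2)];print(len(P),P.min(0),P.max(0),np.median(P,0))
E
```

```text
93 [0.44170568 0.14130058 0.25591281] [0.47287052 0.16317705 0.28597679] [0.4568309  0.14928537 0.26605698]
```

View pics/z3.png

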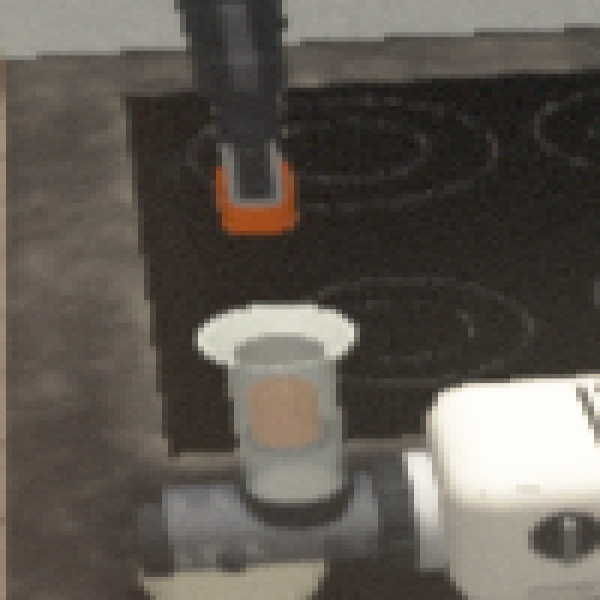

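```bash
python3 - <<'E'
from h import *
p=r.read_state()['eef_pos']
print(r.move_straight([.458,.1617,.235],speed=.15))
print(r.move_straight([.458,.1617,.211],speed=.06,max_force=10))
s=r.read_state();print(s['eef_pos'],s['contact_force'])
command_gripper(.045,40)
r.hold(.3)
s=r.read_state();print(s['eef_pos'],s['contact_force'],s['time_s'])
r.move_straight([.458,.1617,.30],speed=.2)
snap('side','s2')
I=np.load('pics/s2.npz')['im'];cv2.imwrite('pics/z4.png',cv2.resize(I[60:190,220:320],(600,600),interpolation=3)[:,:,::-1])
E
```

```text
False
False
[0.45797569 0.16172709 0.21082242] [ 0.49450479 -0.26990129 -0.16152245]
[0.45802322 0.16170571 0.21101979] [ 0.88043345 -0.90932466 -0.13947314] 8.925
```

View pics/z4.png

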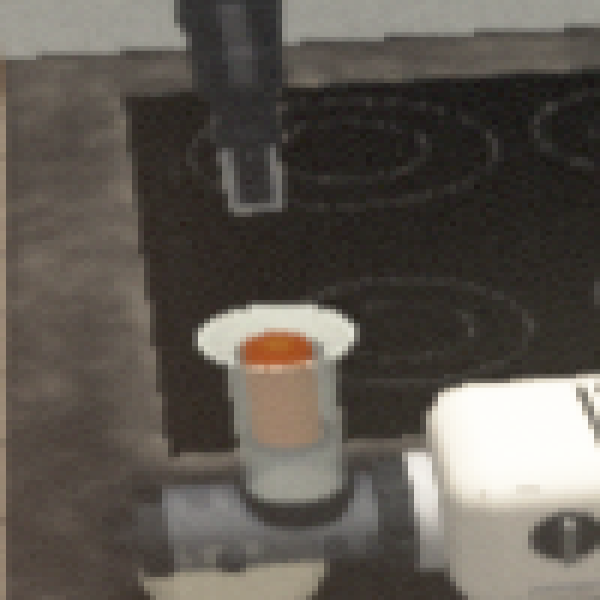

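The loose piece stands upright on the lower one; its top face is inside the funnel at about (276,350) in the zoomed side view. Next, the pusher.

```bash
python3 - <<'E'
from h import *
q=[0,1,0,0]
px,py=.4348,-.102
command_gripper(.06,80)
r.reach([px,py,.26],q)
print(r.move_straight([px,py,.1295],speed=.15,max_force=15))
command_gripper(.02,80)
s=r.read_state();print(s['grip_width'],s['eef_pos'],s['contact_force'],s['time_s'])
r.move_straight([px,py,.33],speed=.2)
r.reach([.458,.1617,.33],q)
s=r.read_state();print(s['grip_width'],s['eef_pos'],s['contact_force'],s['time_s'])
I,D=snap('side','s3');snap('top','t3')
cv2.imwrite('pics/z5.png',cv2.resize(I[40:190,210:330],(480,600),interpolation=3)[:,:,::-1])
E
```

```text
False
0.02610759387674288 [ 0.43531299 -0.10235484  0.13032084] [-0.54394096 -0.98671454  5.43849618] 12.325
0.026418324149310324 [0.45809237 0.16089231 0.32966149] [ 0.15604182 -0.96735059 -0.77178443] 14.5083
```

View pics/z5.png

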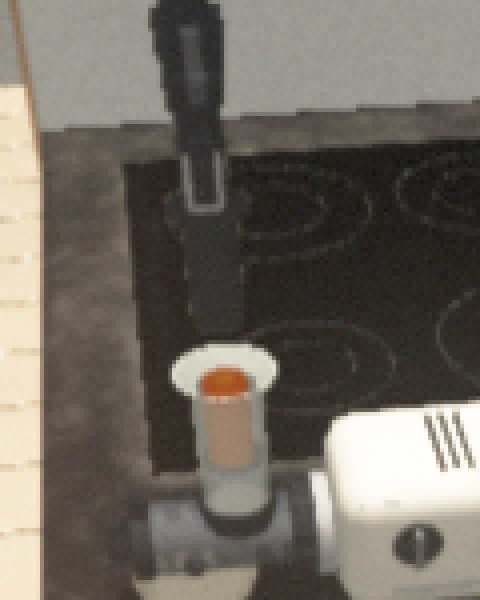

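```bash
python3 - <<'E'
from h import *
for n,f in(('side','s3'),('top','t3')):
    D=np.load(f'pics/{f}.npz')['d'];v,u=np.where(D>0);P=pts(n,np.c_[u,v],D[v,u])
    for lo,hi in((.21,.228),(.228,.25),(.25,.275),(.275,.29),(.295,.302)):
        m=(P[:,2]>lo)&(P[:,2]<hi)&(abs(P[:,0]-.458)<.05)&(abs(P[:,1]-.16)<.05);p=P[m]
        if len(p)>3:print(n,lo,hi,len(p),p.min(0),p.max(0),'midx',(p[:,0].min()+p[:,0].max())/2)
E
```

```text
side 0.21 0.228 29 [0.44190806 0.14152175 0.22145718] [0.47190228 0.15252861 0.22782378] midx 0.45690516809757054
side 0.228 0.25 111 [0.44045557 0.14085017 0.22806461] [0.47402399 0.16119918 0.24988173] midx 0.457239779612597
side 0.25 0.275 134 [0.44054748 0.13958074 0.25021607] [0.4752789  0.1606764  0.27489353] midx 0.4579131907918497
side 0.275 0.29 81 [0.44065294 0.1412431  0.2752357 ] [0.47470914 0.16118499 0.28962109] midx 0.45768103699361107
side 0.295 0.302 135 [0.43280076 0.13281014 0.29581818] [0.48377278 0.18100689 0.30176036] midx 0.45828676931942225
top 0.21 0.228 5 [0.4420364  0.14539943 0.22387245] [0.45053741 0.15691434 0.22700462] midx 0.44628690526894343
top 0.228 0.25 17 [0.44190043 0.14629934 0.22815675] [0.44872467 0.15930275 0.24956803] midx 0.44531255395804414
top 0.295 0.302 194 [0.43226848 0.13901448 0.29620162] [0.48606196 0.17294581 0.30192209] midx 0.4591652210828995
```

```bash
python3 - <<'E'
from h import *
print(r.move_straight([.458,.1617,.298],speed=.12))
print(r.move_straight([.458,.1617,.284],speed=.04,max_force=8))
s=r.read_state();print(s['eef_pos'],s['contact_force'],s['time_s'],s['grip_width'])
E
```

```text
False
True
[0.45832047 0.1618221  0.28437559] [-0.22158631 -0.38357764  4.46077373] 15.4167 0.026168795339805727
```

```bash
python3 - <<'E'
from h import *
print(r.move_straight([.458,.1617,.236],speed=.03,max_force=40))
s=r.read_state();print(s['eef_pos'],s['contact_force'],s['time_s'],s['grip_width'])
I,D=snap('side','s4')
cv2.imwrite('pics/z6.png',cv2.resize(I[60:190,220:320],(600,600),interpolation=3)[:,:,::-1])
E
```

```text
True
[0.45975665 0.16161053 0.24880313] [-2.87302819 -0.7163643   9.93747269] 16.6083 0.026364889531632154
```

View pics/z6.png

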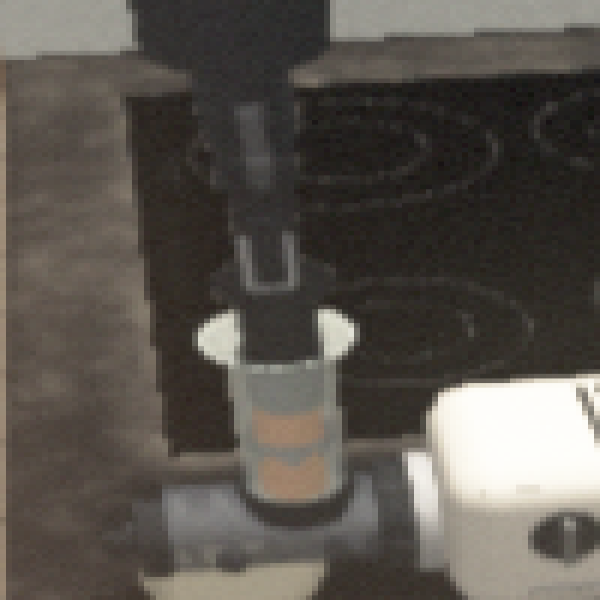

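Both pieces are down, with the flaps between them at (293,450) and the lower one at the chute's base. One more firm press will confirm the floor before I release.

```bash
python3 - <<'E'
from h import *
print(r.move_straight([.458,.1617,.240],speed=.02,max_force=32))
s=r.read_state();print(s['eef_pos'],s['contact_force'],s['grip_width'])
r.hold(.4)
s=r.read_state();print(s['eef_pos'],s['contact_force'],s['time_s'])
p=s['eef_pos'].copy(); 
command_gripper(.06,80); r.hold(.3)
s=r.read_state();print(s['eef_pos'],s['contact_force'])
r.move_straight([p[0],p[1],.36],speed=.12)
r.hold(.3)
s=r.read_state();print(s['time_s'],s['contact_force'])
I,D=snap('side','s5');snap('top','t5')
a=cv2.resize(I[60:190,220:320],(400,520),interpolation=3)
b=cv2.resize(np.load('pics/t5.npz')['im'][200:330,180:280],(400,520),interpolation=3)
cv2.imwrite('pics/z7.png',np.hstack([a,b])[:,:,::-1])
for n,f in(('side','s5'),('top','t5')):
    D=np.load(f'pics/{f}.npz')['d'];v,u=np.where(D>0);P=pts(n,np.c_[u,v],D[v,u])
    for lo,hi in((.205,.226),(.248,.264)):
        m=(P[:,2]>lo)&(P[:,2]<hi)&(abs(P[:,0]-.458)<.045)&(abs(P[:,1]-.16)<.045);p=P[m]
        if len(p)>3:print(n,lo,len(p),p.min(0),p.max(0),np.median(p,0))
E
```

```text
True
[0.45997177 0.16168839 0.24890539] [-3.7416848  -0.74688414 10.09671557] 0.026356633407020536
[0.45995255 0.16169286 0.24889945] [-3.15454667 -0.40045861  9.99394175] 17.3667
[0.4606978  0.16185198 0.24868486] [-0.39425164 -0.52211851  0.57400544]
19.4667 [-0.24635888 -0.0832673   0.85878147]
side 0.205 168 [0.4361047  0.13122981 0.20515893] [0.48760038 0.18379947 0.22535169] [0.46112933 0.14827327 0.21905169]
side 0.248 77 [0.44957806 0.14580614 0.24814075] [0.47488435 0.17106958 0.26056182] [0.46180945 0.15322985 0.25606099]
top 0.205 213 [0.43703355 0.13533686 0.215205  ] [0.48868548 0.18165134 0.22383249] [0.44565863 0.15696983 0.21964171]
top 0.248 10 [0.44927466 0.15625916 0.24991584] [0.46376221 0.16675658 0.26118689] [0.45086647 0.16432684 0.25498577]
```

View pics/z7.png

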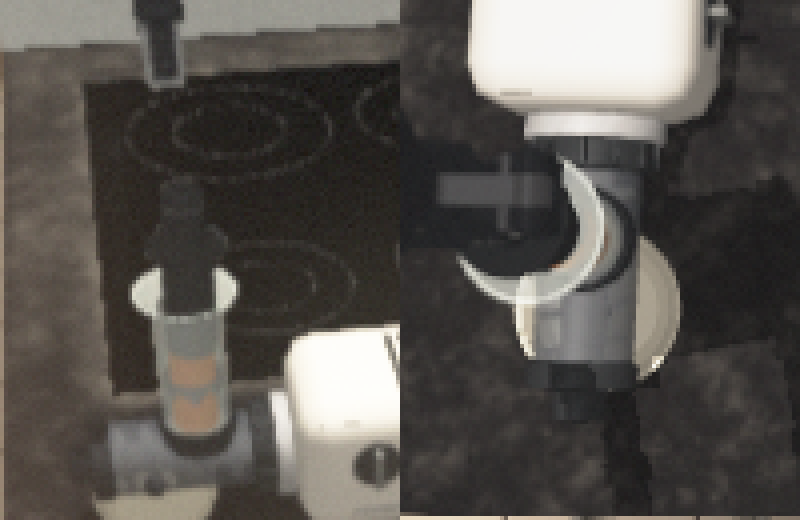

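```bash
python3 - <<'E'
from h import *
r.finish_job(); print(r.read_state()['time_s'])
E
```

```text
the job is handed in; nothing more can be done
the job is handed in; nothing more can be done
```

I stood the loose carrot piece on the lower one in the chute. I then pressed both down through the guard with the largest pusher, left it standing on top of them, and handed the job in. The last clock reading before that was 19.5 s.

- **Seating:** two presses stopped on their force limits (40 N, then 32 N), both at the same height. The pusher foot was then about 141 mm above the worktop by the arm's position, against 140 mm expected when fully bottomed out.
- **Pusher height:** the cameras put the flange top at 219–220 mm (220 expected) and the grip top at about 261 mm (260 expected).
- **Final view:** both pieces sit low in the chute with the pusher upright and the gripper clear above. The grey flaps hide the joint between the two pieces, so I judged that contact from the heights.
- **Disagreement:** the pusher ended about 2 mm towards the motor block from my measured chute axis, which is within the bore's clearance. It pressed sideways with about 3 N until released.
- **Lemon and garlic:** I never moved near them, but I did not check them again in the last pictures.

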